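# Set out the buffers for a pH meter calibration

## Robot

A 6-joint arm with a two-finger parallel gripper is mounted at the origin on the work surface. World frame = base frame: x ahead of the robot, y to its left, z up, the work surface at z = 0. Lengths are in m, angles in rad, forces in N, time in s.
With the tool pointing down it reaches from about 0.35 to 0.85 m from the base axis. Payload 8.1 kg.
Tool frame: the origin (TCP) lies on the centre line of the jaws, within the pads' length; the fingertips stand robot.tips_ahead ahead of it and the grasp point (between the pads) lies 8 mm behind it (robot.tips_ahead is the distance from the TCP to the fingertips, in m); z points along the fingers, y is the direction in which the jaws open and shut (so a half turn about z gives the same grasp; the last joint's range is limited). The gripper opens to 93 mm and grips with 3 to 60 N. Pads are 15 mm wide; open, the fingers measure 128 mm over their backs; the gripper's body (75 mm by 188 mm) begins 65 mm behind the grasp point.
Start: joints at [1.075, 0.13, 1.488, -0, 1.523, -0.085], TCP at [0.24, 0.55, 0.23] pointing down, gripper open.
Joint ranges: [-2.96, 2.96], [-0.89, 2.26], [0.02, 2.5], [-1.34, 4.48], [0, 2.73], [-2.66, 2.66]. Speed limits (rad/s): [2.39, 2.39, 2.79, 3.14, 3.14, 3.14].

## Interface

Orientations are given as a rotation vector (axis times angle).
In Python, from plant import monitor, eyes, job, robot gives the robot as it stands.
- The arm moves only by the tool servo_tool, never from a script. Its argument "plan" is a list that holds one entry, the list of rows, each a list of 7 numbers: the closure, from -1 (fully open) to 1 (shut), so that 0 is half open, then the shift along the world's x, y, z in mm, then the turn, a rotation vector about the world's x, y, z in rad. In form: [[[hand, dx, dy, dz, ax, ay, az], ...]]. A call has 1 to 12 rows; each row shifts and turns the commanded pose from where the row before left it; what a row does not reach is not made up. A row lasts 1/10 s, in which the tool goes at most 50 mm and 8.59 degrees, less where a joint would pass 70% of its speed; a pose out of reach is approached as far as the arm can. A call with a gripper value outside its range is refused whole. The fingers move at their own pace and stop on an object; "force" is the grip in N (left out, the last holds). Time passes only in rows, so rows that do not move let the fingers close. It gives the time, the measured TCP pose, the force and the opening at its end, in the units of the state.
- monitor.read_state(): the state, without advancing time (a new reading comes with each control period).
- eyes.read_camera(name): name is "scene" or "top" or "wrist"; returns the picture (400x640x3 uint8, red, green, blue); there is no depth.
- eyes.camera_info(name): a dict with "mtx" (3x3 intrinsics, pixels), "R" (3x3) and "t" (3): a world point X has camera coordinates R X + t. Camera axes: x right, y down, z forward; pixel columns grow to the right and rows downward; lengths in m; the calibration is good to about 2 mm. A picture is of the moment at which its call begins: read the wrist's pose just before it. camera_info takes no time and is no camera call; for the wrist camera it gives the pose at the moment of the call.
- job.close_job(): hands the job in, once; it reports no verdict.
The state is a dict: "t": time; "q": joint angles; "dq": joint speeds; "joint_torque": joint torques, N m; "tool_pos": TCP position; "orientation": TCP orientation; "force": force on the tool from outside, world axes, zero at the start; "wrist_torque": the same for the moment, N m; "opening": finger opening in m.
Only numpy, scipy, OpenCV 4.12 (cv2) and the standard library are available. Lean on these libraries where they do the work, as an engineer would, in place of code of your own. Each camera call takes 0.05 s, during which the arm holds its last target. There are 200 camera calls.

## Task

Set out the pH meter's calibration run on the three-place stirrer, setting everything down gently: stand the buffer pots upright, each centred on its own ring, with the red cap on the ring nearest the meter, the yellow cap on the middle ring and the blue cap on the farthest ring. The white rinse beaker, left standing on the stirrer, belongs upright on the bench in the gap between the meter and the stirrer, clear of both and about level with their middles, and the squeeze bottle belongs upright close behind the beaker (on the side away from the robot), also in that gap and touching neither machine. Leave the green-capped pot, the glass flask and the amber dropper bottle where they stand.

Things in the scene. Friction and masses are not known exactly. Their poses are not given: they have to be found in the camera images.
- stirrer: three-place stirrer, fixed: pale grey slab with a dark slate top plate, 140 mm deep (its x), 340 mm long (its y), 50 mm high; knobs stand out 12 mm from its front (-x, robot side). Three white rings 80 mm across on its flat top, centres at x = 0 and y = -110, 0, +110 mm. Origin: centre of its underside, on the bench; z up. Left or right of the meter, turned up to 5 degrees.
- meter: bench pH meter, fixed: white wedge with a display, 180 x 180 mm, 28 mm high in front, 70 mm at the rear. Its electrode stands upright in a holder behind the middle of its rear edge (x up to 125 mm), 150 mm high; nothing overhangs its sides. Origin: centre of its underside, on the bench; x to its rear, away from the robot; z up. 120 to 180 mm from the stirrer, turned up to 5 degrees.
- red_pot_c (a point): capped buffer pot with a red cap and a red band, upright, 50 mm across and 70 mm high, about 130 g; a plain cylinder that can be gripped anywhere across its 50 mm. This point is its centre, 35 mm above its foot.
- yellow_pot_c (a point): capped buffer pot with a yellow cap and a yellow band, upright, 50 mm across and 70 mm high, about 130 g; a plain cylinder that can be gripped anywhere across its 50 mm. This point is its centre, 35 mm above its foot.
- blue_pot_c (a point): capped buffer pot with a blue cap and a blue band, upright, 50 mm across and 70 mm high, about 130 g; a plain cylinder that can be gripped anywhere across its 50 mm. This point is its centre, 35 mm above its foot.
- beaker_c (a point): white plastic rinse beaker, open and empty, straight-sided, 52 mm across, 66 mm high, 3 mm wall, about 90 g; at the start it stands on one of the stirrer's two end rings. This point is its centre, 33 mm above its foot.
- squeeze_bottle_c (a point): pale squeeze bottle with a light blue band, white collar and white pointed nozzle, 50 mm across up to 56 mm high, then narrowing, 92 mm high in all, about 110 g. This point is its centre, 46 mm above its foot, where it can be gripped across 50 mm.
- green_pot_c (a point): bystander: a pot just like the buffer pots but with a green cap and band, 50 mm across, 70 mm high. This point is its centre, 35 mm above its foot.
- flask_c (a point): bystander: small clear glass conical flask with a black stopper, 52 mm across at the foot, 80 mm high. This point is on its axis, 40 mm above its foot.
- amber_bottle_c (a point): bystander: small amber glass dropper bottle with a black rubber bulb, 36 mm across, 78 mm high. This point is on its axis, 39 mm above its foot. It stands, like the pots, squeeze bottle and other bystanders, in a row in front of the meter and stirrer, in any order, about 120 mm apart.
Not all that is in view belongs to the job. What is shaped like the part that bears beaker_c but pink is not meant. What is shaped like the part that bears squeeze_bottle_c but purple is not meant.

How it is judged:
By the outcome, as a careful person would: the job done as asked, in the order asked, and still so for the second after the job is handed in, with the robot touching nothing.
It also fails if it takes over 120 s, if anything falls off the work surface, if the arm or the gripper's body presses on something with over 40 N, if the wrist force passes 120 N, or if a joint passes its speed limit or range.

## Working session

There is one attempt and no reset: what is moved stays moved. The work goes in short steps, Python scripts to look and compute and a tool call to move; the robot and the scene stay as the last step left them, time stands still between calls to the robot, and variables do not carry over. Pictures are saved under pics/ and viewed, about 12 in all and at most 16, crops included, and the job is handed in when it is done.

Besides the shell and the picture viewer there is one more tool, called in YAML: its name, and indented under it one key for each argument. servo_tool: Moves the arm, as the interface text tells. Its arguments: {"type":"object","properties":{"plan":{"type":"array"},"force":{"type":"number"}},"required":["plan"]}

```bash
mkdir -p pics; ls; python3 - <<'E'
from plant import monitor, eyes, job, robot
import cv2
print(robot.tips_ahead, monitor.read_state())
for n in("top","scene"):
    i=eyes.camera_info(n); print(n,i)
    cv2.imwrite(f"pics/{n}0.png",eyes.read_camera(n)[:,:,::-1])
E
```

```text
pics
0.011 {'t': 0.0, 'q': array([ 1.07462335e+00,  1.31119546e-01,  1.48927723e+00, -8.25754601e-06,
        1.52298599e+00, -8.54087790e-02]), 'dq': array([ 1.68598675e-03, -1.10163979e-03, -1.51821716e-03, -1.18042533e-03,
       -1.27522374e-05,  9.42436201e-04]), 'joint_torque': array([-6.96524094e-04, -5.59853983e+01, -4.91751766e+01,  7.67730642e-02,
        3.54604411e-02, -2.06770815e-04]), 'tool_pos': array([0.23931381, 0.54961607, 0.22861341]), 'orientation': array([-6.40596398e-01, -3.07507048e+00,  2.69713499e-03]), 'force': array([-0.39762911,  0.7478995 , -0.25840224]), 'wrist_torque': array([-0.02181384,  0.04862917,  0.03712344]), 'opening': 0.09286280664227603}
top {'mtx': array([[428.31990675,   0.        , 315.21792232],
       [  0.        , 428.31990675, 204.54174017],
       [  0.        ,   0.        ,   1.        ]]), 'R': array([[ 2.54992705e-02, -9.99674836e-01, -9.80893633e-05],
       [-9.96629023e-01, -2.54139254e-02, -7.80046300e-02],
       [ 7.79767728e-02,  2.08681987e-03, -9.96952992e-01]]), 't': array([-0.03329121,  0.53207321,  1.09951756])}
scene {'mtx': array([[374.58020465,   0.        , 320.27417526],
       [  0.        , 374.58020465, 200.52815658],
       [  0.        ,   0.        ,   1.        ]]), 'R': array([[-0.56867974,  0.82253768, -0.00592659],
       [ 0.61602432,  0.42110544, -0.66572085],
       [-0.54508476, -0.38223288, -0.74617734]]), 't': array([ 0.31357905, -0.27078161,  1.26078646])}
```

View pics/top0.png

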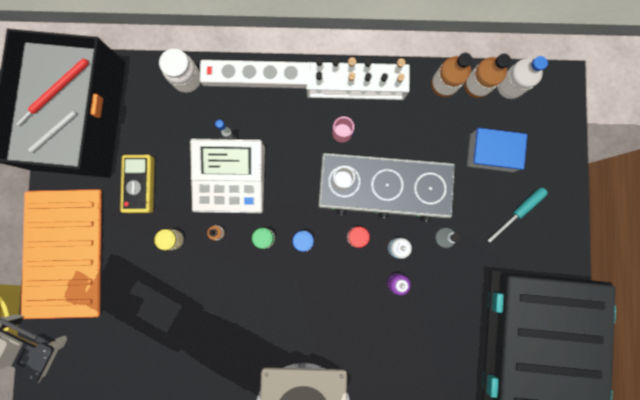

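View pics/scene0.png

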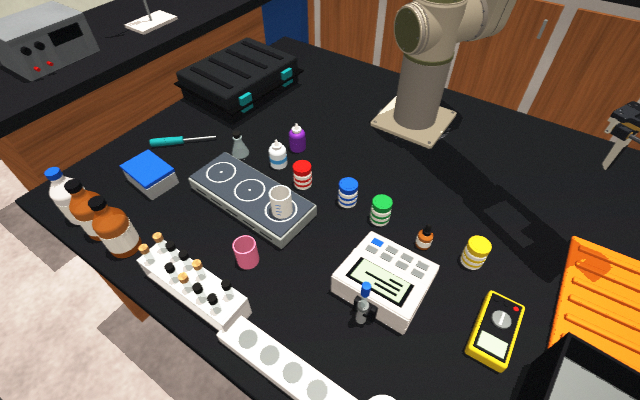

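Top view, left to right: yellow (168,240), amber (215,233), green (263,238), blue (303,241), red (358,237), squeeze bottle (400,248) and flask (446,238).

- **Beaker:** the white one at (343,180) is on the ring nearest the meter. The pink one at (343,129) is the decoy.
- **Squeeze bottle:** the one at (400,248) has a white collar and pale blue band, so it fits. The purple one at (400,285) is the decoy.

Next I fit the models.

```bash
cat > h.py <<'E'
import numpy as np, cv2
from scipy.optimize import minimize
from plant import monitor, eyes, job, robot
def proj(i,P):
    c=np.atleast_2d(P)@i["R"].T+i["t"]; p=c@i["mtx"].T; return p[:,:2]/p[:,2:]
def unproj(i,uv,z):
    uv=np.atleast_2d(uv); d=np.c_[uv,np.ones(len(uv))]@np.linalg.inv(i["mtx"]).T@i["R"]; o=-i["R"].T@i["t"]
    return o+d*((z-o[2])/d[:,2])[:,None]
A=np.linspace(0,2*np.pi,40)
def cyl(i,x,y,z0,h,r):
    P=np.r_[[(x+r*np.cos(a),y+r*np.sin(a),z) for z in(z0,z0+h) for a in A]]
    return cv2.convexHull(proj(i,P).astype(np.float32))
def fitcyl(i,mask,x,y,z0,h,r):
    S=16
    def cost(p):
        m=np.zeros(mask.shape,np.uint8); cv2.fillConvexPoly(m,np.round(cyl(i,*p,z0,h,r)*S).astype(np.int32),255,cv2.LINE_AA,4)
        w=cv2.dilate(m,np.ones((15,15)))>0
        return -((m/255.)*(mask*2.-1)).sum()
    b=minimize(cost,[x,y],method="Nelder-Mead",options=dict(initial_simplex=[[x,y],[x+.01,y],[x,y+.01]],xatol=2e-4,fatol=.05))
    area=cv2.contourArea(cyl(i,*b.x,z0,h,r)); return b.x,-b.fun/area
E
python3 - <<'E'
from h import *
i=eyes.camera_info("top"); im=cv2.imread("pics/top0.png"); V=im.max(2)
ov=cv2.resize(im,None,fx=2.4,fy=2.4,interpolation=cv2.INTER_CUBIC)
def draw(p,c): cv2.polylines(ov,[np.round((np.asarray(p).reshape(-1,2)+.5)*2.4).astype(int)],True,c,1)
mask=(V>60)
for n,(u,v),h,r in [("yellow",(168,240),.07,.025),("blue",(303,241),.07,.025),("red",(358,237),.07,.025),("green",(263,238),.07,.025),("squeeze",(400,248),.056,.025),("amber",(215,233),.04,.018),("flask",(446,238),.02,.026)]:
    x,y,_=unproj(i,(u,v),.05)[0]
    p,s=(fitcyl(i,mask,x,y,0,h,r) if n not in("amber","flask") else ((x,y),0)); print(n,np.round(p,4),round(s,2)); draw(cyl(i,*p,0,h,r),(0,255,0))
# rings
sub=np.zeros_like(V); sub[150:222,315:460]=V[150:222,315:460]
cs,_=cv2.findContours((sub>150).astype(np.uint8),cv2.RETR_EXTERNAL,cv2.CHAIN_APPROX_NONE)
for c in cs:
    if len(c)>40:
        (x,y),r=cv2.minEnclosingCircle(unproj(i,c[:,0].astype(float),.05)[:,:2].astype(np.float32)); print("ring",round(x,4),round(y,4),round(r,4))
# stirrer outline, meter outline
def rect(lo,box,z):
    s=np.zeros_like(V); a,b,c,d=box; s[a:b,c:d]=V[a:b,c:d]>lo
    c=max(cv2.findContours(s,cv2.RETR_EXTERNAL,cv2.CHAIN_APPROX_NONE)[0],key=cv2.contourArea)
    q=cv2.boxPoints(cv2.minAreaRect(c)); draw(q,(0,0,255)); return unproj(i,q,z)[:,:2]
print("stirrer@.05",rect(45,(148,225,312,462),.05).round(4).tolist()); print("meter@.05",rect(120,(137,216,186,268),.05).round(4).tolist())
print("beaker",fitcyl(i,V>190,*unproj(i,(343,180),.08)[0][:2],.05,.066,.026))
cv2.imwrite("pics/c1.png",ov[240:720,330:1130])
E
```

```text
yellow [0.4324 0.3541] 1.11
blue [0.4378 0.0094] 1.13
red [ 0.4512 -0.1302] 1.13
green [0.4427 0.1115] 1.12
squeeze [ 0.4253 -0.2389] 1.12
amber [0.4517 0.2323] 0
flask [ 0.454  -0.3529] 0
ring 0.5863 -0.2001 0.18
stirrer@.05 [[0.6762, -0.0078], [0.6859, -0.3911], [0.4904, -0.3909], [0.4807, -0.0129]]
meter@.05 [[0.6943, 0.3074], [0.6991, 0.1192], [0.5081, 0.1125], [0.5033, 0.2982]]
beaker (array([ 0.60059321, -0.08933954]), np.float64(0.632223112489551))
```

View pics/c1.png

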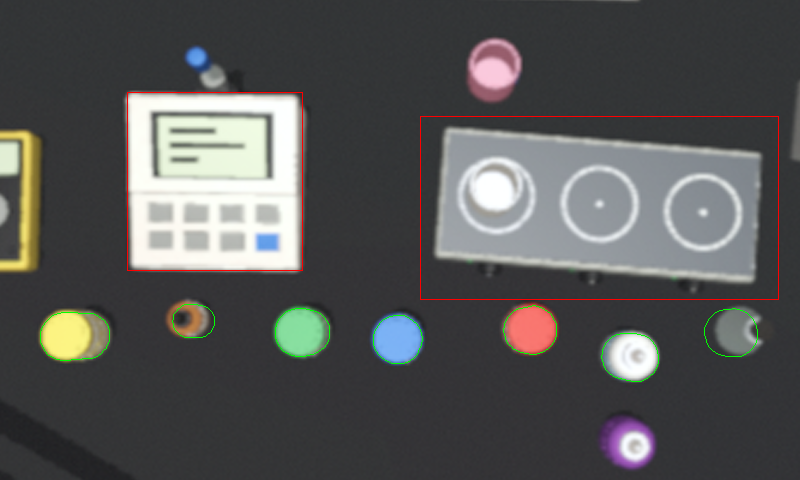

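The crop confirms the identities and the pot fits: outlines hug yellow, green, blue, red and the white squeeze bottle. The stirrer box failed because its threshold caught the bench. I'll use the ring centre dots at crop (600,204) and (703,212), and the corners, instead.

```bash
python3 - <<'E'
from h import *
i=eyes.camera_info("top"); im=cv2.imread("pics/top0.png")
g=cv2.cvtColor(im,cv2.COLOR_BGR2GRAY)
U=lambda c,z: unproj(i,(np.array(c,float)+[330,240])/2.4-.5,z)[:,:2]
# fine ring fit: mean of bright ring pixels around centre guess
R=[]
for c in [(600,204),(703,212)]:
    u,v=(np.array(c)+[330,240])/2.4-.5; best=None
    for _ in range(4):
        yy,xx=np.mgrid[:400,:640]; r=np.hypot(xx-u,yy-v); w=np.where((r>12)&(r<20),np.clip(g.astype(float)-170,0,None),0)
        p=np.c_[xx[w>0],yy[w>0]].astype(float); W=w[w>0]
        s=np.linalg.lstsq(np.c_[2*p,np.ones(len(p))]*W[:,None],(p**2).sum(1)*W,rcond=None)[0]; u,v=s[:2]
    R.append(unproj(i,(u,v),.05)[0,:2]); print((u,v),R[-1])
d=R[0]-R[1]; print("spacing",np.hypot(*d),"yaw",np.degrees(np.arctan2(-d[0],d[1]))); print("near ring",R[0]+d/np.hypot(*d)*.11)
print("slab corners",U([(446,128),(761,154),(752,282),(436,258)],.05).round(4).tolist())
print("meter rear", U([(126,92),(303,94)],.07).round(4).tolist(),"front",U([(301,271),(129,271)],.0).round(4).tolist(),U([(301,271),(129,271)],.028).round(4).tolist())
print("beaker rim",U([(496,188)],.116))
# pots via scene camera
j=eyes.camera_info("scene"); sm=cv2.imread("pics/scene0.png").max(2)
for n,p,h in [("yellow",(.4324,.3541),.07),("blue",(.4378,.0094),.07),("red",(.4512,-.1302),.07),("squeeze",(.4253,-.2389),.056)]:
    print(n,fitcyl(j,sm>75,*p,0,h,.025))
print("beaker",fitcyl(j,(sm>140),.60,-.089,.05,.066,.026))
W=eyes.camera_info("wrist"); st=monitor.read_state(); print("wristcam pos",-W["R"].T@W["t"],st["tool_pos"]);print(W)
E
```

```text
(np.float64(386.9355058590834), np.float64(184.45788006633381)) [ 0.58662168 -0.20174794]
(np.float64(429.9342277092823), np.float64(187.974768956419)) [ 0.58037577 -0.31167649]
spacing 0.11010584667388744 yaw -3.251929838858721
near ring [ 0.59286159 -0.09192507]
slab corners [[0.6643, -0.036], [0.6447, -0.3733], [0.5075, -0.3638], [0.5244, -0.0287]]
meter rear [[0.6901, 0.3026], [0.6927, 0.1159]] front [[0.5098, 0.1202], [0.5049, 0.3108]] [[0.5082, 0.1167], [0.5035, 0.3026]]
beaker rim [[ 0.59143543 -0.08664883]]
yellow (array([0.43130436, 0.35165422]), np.float64(0.9671419895386323))
blue (array([0.43428597, 0.00745259]), np.float64(0.9474061078535541))
red (array([ 0.44889059, -0.13218112]), np.float64(0.9541659029039408))
squeeze (array([ 0.42105453, -0.24290306]), np.float64(1.022971229386092))
beaker (array([ 0.59231422, -0.08839576]), np.float64(0.9172588683846018))
wristcam pos [0.17717506 0.57787664 0.3833211 ] [0.23932474 0.54964084 0.22866889]
{'mtx': array([[292.91231095,   0.        , 318.72066722],
       [  0.        , 292.91231095, 197.66026325],
       [  0.        ,   0.        ,   1.        ]]), 'R': array([[ 0.40039676,  0.91633847, -0.0025    ],
       [ 0.8877036 , -0.38720504,  0.24910754],
       [ 0.22729881, -0.10196111, -0.9684726 ]]), 't': array([-0.59951261, -0.02901036,  0.38988525])}
```

servo_tool:
  plan:
    - [[-1,30,-45,0,0,0,0.1],[-1,30,-45,0,0,0,0.1],[-1,30,-45,0,0,0,0.1],[-1,30,-45,0,0,0,0.11],[-1,30,-45,0,0,0,0],[-1,30,-45,0,0,0,0],[-1,30,-45,0,0,0,0],[-1,30,-45,0,0,0,0],[-1,30,-45,0,0,0,0],[-1,30,-45,0,0,0,0],[-1,0,-45,0,0,0,0],[-1,0,-45,0,0,0,0]]

```text
t: 1.3
tool_pos: [0.5169, 0.0421, 0.2289]
orientation: [-0.002, -3.14, -0.0]
force: [0.2, -1.3, -0.7]
opening: 0.0928
```

Top and scene fits agree within about 4 mm, ring spacing reads 110.1 mm and stirrer yaw is -3.25°. The gap runs from y -0.032 to 0.117. The beaker goes to about (0.594, 0.043) and the bottle to about (0.657, 0.043). Beaker first, since it blocks the red pot's ring.

servo_tool:
  plan:
    - [[-0.5,25,-35,0,0,0,0],[-0.5,25,-35,0,0,0,0],[-0.5,20,-30,0,0,0,0],[-0.5,0,0,0,0,0,0],[-0.5,0,0,0,0,0,0]]
  force: 15

```text
t: 1.8
tool_pos: [0.5866, -0.0565, 0.2287]
orientation: [-0.004, -3.14, -0.001]
force: [-1.3, 0.6, -1.0]
opening: 0.07
```

servo_tool:
  plan:
    - [[-0.5,5,-31,0,0,0,0],[-0.5,0,0,-40,0,0,0],[-0.5,0,0,-40,0,0,0],[-0.5,0,0,-40,0,0,0],[-0.5,0,0,-28,0,0,0],[-0.5,0,0,0,0,0,0]]

```text
t: 2.4
tool_pos: [0.5876, -0.0846, 0.0764]
orientation: [0.001, -3.132, -0.004]
force: [-0.4, 0.5, 0.9]
opening: 0.0699
```

servo_tool:
  plan:
    - [[0.3,0,0,0,0,0,0],[0.3,0,0,0,0,0,0],[0.3,0,0,0,0,0,0],[0.3,0,0,0,0,0,0]]

```text
t: 2.8
tool_pos: [0.5937, -0.087, 0.0845]
orientation: [0.001, 3.137, -0.001]
force: [-1.1, 1.9, 7.5]
opening: 0.0516
```

servo_tool:
  plan:
    - [[0.3,0,0,15,0,0,0],[0.3,0,0,30,0,0,0],[0.3,0,20,15,0,0,0],[0.3,0,35,0,0,0,0],[0.3,0,35,0,0,0,0],[0.3,0,30,0,0,0,0],[0.3,0,10,-20,0,0,0],[0.3,0,0,-25,0,0,0],[0.3,0,0,0,0,0,0],[0.3,0,0,0,0,0,0]]

```text
t: 3.8
tool_pos: [0.5918, 0.0429, 0.0974]
orientation: [-0.002, -3.141, 0.0]
force: [1.4, 0.2, -0.5]
opening: 0.0516
```

servo_tool:
  plan:
    - [[0.3,1,0,-20,0,0,0],[0.3,0,0,-20,0,0,0],[0.3,0,0,-12,0,0,0],[0.3,0,0,-5,0,0,0],[0.3,0,0,-2,0,0,0],[0.3,0,0,0,0,0,0],[0.3,0,0,0,0,0,0]]

```text
t: 4.5
tool_pos: [0.5937, 0.043, 0.0387]
orientation: [0.001, 3.14, -0.0]
force: [-0.6, -1.5, -0.4]
opening: 0.0516
```

servo_tool:
  plan:
    - [[0.3,0,0,-2,0,0,0],[0.3,0,0,-1,0,0,0],[0.3,0,0,-1,0,0,0],[0.3,0,0,0,0,0,0],[0.3,0,0,0,0,0,0]]

```text
t: 5.0
tool_pos: [0.5932, 0.0431, 0.0346]
orientation: [0.001, 3.141, -0.0]
force: [-3.4, -0.4, 6.3]
opening: 0.0514
```

servo_tool:
  plan:
    - [[-0.3,0,0,0,0,0,0],[-0.5,0,0,0,0,0,0],[-0.5,0,0,0,0,0,0],[-0.5,0,0,25,0,0,0],[-0.5,0,0,45,0,0,0],[-0.5,0,-10,45,0,0,0],[-0.5,-20,-35,20,0,0,0],[-0.5,-25,-40,0,0,0,0],[-0.5,-25,-40,0,0,0,0],[-0.5,-25,-40,0,0,0,0],[-0.5,-25,-40,0,0,0,0],[-0.5,-25,-40,0,0,0,0]]

```text
t: 6.2
tool_pos: [0.4467, -0.2032, 0.1687]
orientation: [0.001, 3.141, -0.0]
force: [0.8, -0.8, -0.2]
opening: 0.0699
```

servo_tool:
  plan:
    - [[-0.5,-22,-35,0,0,0,0],[-0.5,0,0,0,0,0,0],[-0.5,0,0,0,0,0,0]]

```text
t: 6.5
tool_pos: [0.4256, -0.2375, 0.1687]
orientation: [0.005, 3.141, 0.0]
force: [0.3, -0.7, 1.2]
opening: 0.0701
```

```bash
python3 - <<'E'
from h import *
i=eyes.camera_info("wrist"); a=eyes.read_camera("wrist")[:,:,::-1]; b=eyes.read_camera("top")[:,:,::-1]
a=a.copy()
s=monitor.read_state(); print(s["tool_pos"])
V=a.max(2)
for n,p,h in [("squeeze",(.4245,-.240),.056),("red",(.450,-.131),.07)]:
    f=fitcyl(i,V>75,*p,0,h,.025); print(n,f); cv2.polylines(a,[np.round(cyl(i,*f[0],0,h,.025)).astype(int)],True,(0,255,0),1)
cv2.imwrite("pics/w1.png",np.vstack([a[:, :],cv2.resize(b[130:255,150:470],(640,250))[:200]]))
E
```

```text
[ 0.42642129 -0.23615525  0.16857563]
squeeze (array([ 0.40246679, -0.23880603]), np.float64(1.0441925830525112))
red (array([ 0.29310362, -0.01183152]), np.float64(1.0275902682373899))
```

View pics/w1.png

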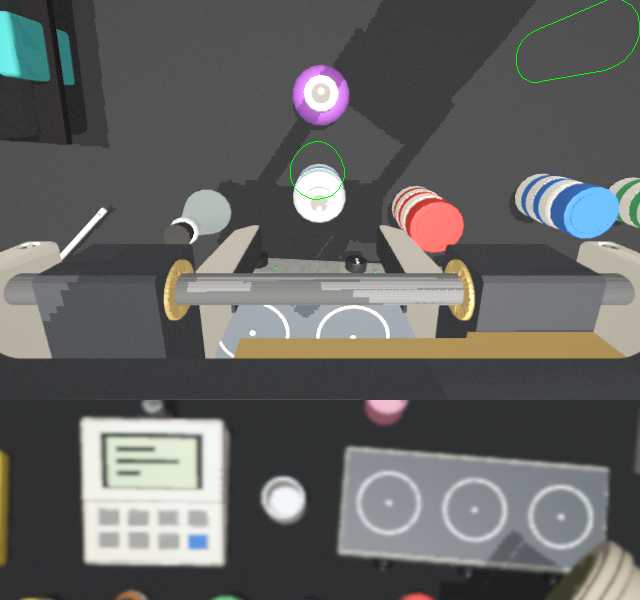

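The beaker now stands in the gap between the machines. Wrist view: squeeze bottle under the jaws at (319,195), purple decoy well clear at (320,95). The wrist mask fit failed because the bench was above its threshold, so I'll check by pixel.

```bash
python3 - <<'E'
from h import *
i=eyes.camera_info("wrist")
print(unproj(i,(319,197),.06)[0], unproj(i,(319,197),.07)[0],"red",unproj(i,(433,223),.07)[0],"blue",unproj(i,(585,211),.07)[0])
a=proj(i,[[.4233,-.240,.092],[.4233,-.240,.056],[.450,-.131,.07],[.587,-.2017,.05]]);print(a)
t=eyes.camera_info("top"); im=eyes.read_camera("top")[:,:,::-1]; V=im.max(2)
print(fitcyl(t,V>60,.594,.043,0,.066,.026))
E
```

```text
[ 0.42544376 -0.23560204  0.06      ] [ 0.42289482 -0.23560784  0.07      ] red [ 0.447542   -0.13157783  0.07      ] blue [0.43630027 0.00459172 0.07      ]
[[313.66590404 204.11675982]
 [314.30776646 193.74101796]
 [433.37450515 225.54306735]
 [350.06255562 337.32593739]]
(array([0.59461773, 0.04320521]), np.float64(1.1188632583187326))
```

Everything agrees to 2–3 mm, and the beaker reads (0.595, 0.043) on the bench. Descending on the squeeze bottle.

servo_tool:
  plan:
    - [[-0.5,-2,-1,-30,0,0,0],[-0.5,0,0,-40,0,0,0],[-0.5,0,0,-35,0,0,0],[-0.5,0,0,-20,0,0,0],[-0.5,0,0,-5,0,0,0],[-0.5,0,0,0,0,0,0],[0.3,0,0,0,0,0,0],[0.3,0,0,0,0,0,0],[0.3,0,0,0,0,0,0],[0.3,0,0,0,0,0,0]]
  force: 18

```text
t: 7.65
tool_pos: [0.4249, -0.2384, 0.04]
orientation: [0.002, 3.14, -0.002]
force: [-0.0, 1.0, 5.5]
opening: 0.0492
```

servo_tool:
  plan:
    - [[0.3,0,0,15,0,0,0],[0.3,0,0,35,0,0,0],[0.3,0,0,40,0,0,0],[0.3,20,20,20,0,0,0],[0.3,30,36,0,0,0,0],[0.3,30,36,0,0,0,0],[0.3,30,36,0,0,0,0],[0.3,30,36,0,0,0,0],[0.3,30,36,0,0,0,0],[0.3,30,36,0,0,0,0],[0.3,20,25,0,0,0,0],[0.3,13,20,0,0,0,0]]

```text
t: 8.85
tool_pos: [0.658, 0.0451, 0.1484]
orientation: [0.001, -3.142, -0.0]
force: [0.3, -1.6, -0.6]
opening: 0.0489
```

servo_tool:
  plan:
    - [[0.3,0,0,0,0,0,0],[0.3,0,0,0,0,0,0]]

```text
t: 9.05
tool_pos: [0.6566, 0.0431, 0.1482]
orientation: [0.0, -3.141, 0.001]
force: [-0.8, -0.4, -0.6]
opening: 0.0489
```

servo_tool:
  plan:
    - [[0.3,1,0,-25,0,0,0],[0.3,0,0,-35,0,0,0],[0.3,0,0,-25,0,0,0],[0.3,0,0,-12,0,0,0],[0.3,0,0,-6,0,0,0],[0.3,0,0,-1,0,0,0],[0.3,0,0,-1,0,0,0],[0.3,0,0,0,0,0,0],[0.3,0,0,0,0,0,0]]

```text
t: 9.95
tool_pos: [0.6588, 0.0431, 0.045]
orientation: [0.001, 3.14, -0.0]
force: [0.5, 0.8, -0.4]
opening: 0.0487
```

servo_tool:
  plan:
    - [[0.3,0,0,-2,0,0,0],[0.3,0,0,-1,0,0,0],[0.3,0,0,-1,0,0,0],[0.3,0,0,-0.5,0,0,0],[0.3,0,0,0,0,0,0],[0.3,0,0,0,0,0,0]]

```text
t: 10.55
tool_pos: [0.658, 0.0431, 0.0401]
orientation: [0.001, 3.141, -0.0]
force: [-4.2, 1.0, 6.6]
opening: 0.049
```

servo_tool:
  plan:
    - [[-0.3,0,0,0,0,0,0],[-0.5,0,0,0,0,0,0],[-0.5,0,0,0,0,0,0],[-0.5,0,0,25,0,0,0],[-0.5,0,0,45,0,0,0],[-0.5,0,0,45,0,0,0],[-0.5,-23,-19,15,0,0,0],[-0.5,-35,-30,0,0,0,0],[-0.5,-35,-30,0,0,0,0],[-0.5,-35,-30,0,0,0,0],[-0.5,-35,-30,0,0,0,0],[-0.5,-25,-20,0,0,0,0]]

```text
t: 11.75
tool_pos: [0.4679, -0.1173, 0.1689]
orientation: [-0.002, -3.141, 0.001]
force: [0.3, -1.0, -0.9]
opening: 0.0699
```

servo_tool:
  plan:
    - [[-0.5,-20,-15,0,0,0,0],[-0.5,0,0,0,0,0,0],[-0.5,0,0,0,0,0,0]]

```text
t: 12.05
tool_pos: [0.4501, -0.1311, 0.1694]
orientation: [0.003, 3.141, -0.0]
force: [0.2, 0.4, -1.0]
opening: 0.0697
```

```bash
python3 - <<'E'
from h import *
print(monitor.read_state()["tool_pos"])
s=eyes.camera_info("scene"); im=eyes.read_camera("scene")[:,:,::-1].copy(); V=im.max(2)
print("bk",fitcyl(s,V>75,.594,.043,0,.066,.026),"sq",fitcyl(s,V>75,.657,.043,0,.056,.025),"red",fitcyl(s,V>75,.45,-.131,0,.07,.025))
cv2.imwrite("pics/s2.png",im)
E
```

```text
[ 0.45009341 -0.13113725  0.16936675]
bk (array([0.59324128, 0.04142623]), np.float64(1.0055258804268123)) sq (array([0.65576937, 0.04168313]), np.float64(1.0136016660309821)) red (array([ 0.45052728, -0.13146551]), np.float64(0.9264652928096881))
```

View pics/s2.png

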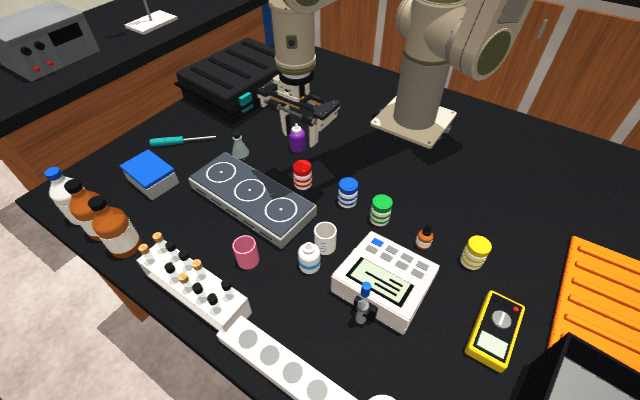

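Scene view: beaker (324,237) and squeeze bottle (309,258) upright in the gap, touching neither machine. Descending on red.

servo_tool:
  plan:
    - [[-0.5,0,0,-30,0,0,0],[-0.5,0,0,-40,0,0,0],[-0.5,0,0,-35,0,0,0],[-0.5,0,0,-22,0,0,0],[-0.5,0,0,-6,0,0,0],[-0.5,0,0,0,0,0,0],[0.3,0,0,0,0,0,0],[0.3,0,0,0,0,0,0],[0.3,0,0,0,0,0,0],[0.3,0,0,0,0,0,0]]
  force: 20

```text
t: 13.1
tool_pos: [0.4511, -0.1312, 0.0376]
orientation: [0.001, 3.139, -0.001]
force: [-0.0, 2.3, 6.4]
opening: 0.0496
```

servo_tool:
  plan:
    - [[0.3,0,0,15,0,0,0],[0.3,0,0,35,0,0,0],[0.3,0,0,40,0,0,0],[0.3,20,4,0,0,0,0],[0.3,35,10,0,0,0,0],[0.3,35,10,0,0,0,0],[0.3,32,10,0,0,0,0],[0.3,20,5,0,0,0,0],[0.3,0,0,-10,0,0,0],[0.3,0,0,-10,0,0,0],[0.3,0,0,0,0,0,0],[0.3,0,0,0,0,0,0]]

```text
t: 14.3
tool_pos: [0.5905, -0.0922, 0.1053]
orientation: [-0.002, -3.14, -0.001]
force: [0.3, -0.2, -0.7]
opening: 0.0494
```

servo_tool:
  plan:
    - [[0.3,2.5,0,-6,0,0,0],[0.3,0,0,-5,0,0,0],[0.3,0,0,-2,0,0,0],[0.3,0,0,-1,0,0,0],[0.3,0,0,0,0,0,0],[0.3,0,0,0,0,0,0]]

```text
t: 14.9
tool_pos: [0.5946, -0.0919, 0.0923]
orientation: [0.001, 3.141, -0.0]
force: [0.2, 0.2, -1.5]
opening: 0.0497
```

servo_tool:
  plan:
    - [[0.3,-0.5,0,-2,0,0,0],[0.3,0,0,-1,0,0,0],[0.3,0,0,-1,0,0,0],[0.3,0,0,-0.5,0,0,0],[0.3,0,0,0,0,0,0],[0.3,0,0,0,0,0,0]]

```text
t: 15.5
tool_pos: [0.5939, -0.0919, 0.0877]
orientation: [-0.001, -3.142, 0.0]
force: [-0.3, -0.5, -1.0]
opening: 0.0498
```

servo_tool:
  plan:
    - [[0.3,0,0,-0.7,0,0,0],[0.3,0,0,0,0,0,0],[0.3,0,0,0,0,0,0]]

```text
t: 15.8
tool_pos: [0.594, -0.0919, 0.0877]
orientation: [0.001, 3.141, -0.0]
force: [-3.7, 1.7, 5.1]
opening: 0.0496
```

servo_tool:
  plan:
    - [[-0.3,0,0,0,0,0,0],[-0.5,0,0,0,0,0,0],[-0.5,0,0,0,0,0,0],[-0.5,0,0,25,0,0,0],[-0.5,0,0,45,0,0,0],[-0.5,-5,10,20,0,0,0],[-0.5,-15,35,0,0,0,0],[-0.5,-15,45,0,0,0,0],[-0.5,-15,45,0,0,0,0],[-0.5,-15,45,0,0,0,0],[-0.5,-15,45,0,0,0,0],[-0.5,-15,45,0,0,0,0]]

```text
t: 17.0
tool_pos: [0.4982, 0.1797, 0.177]
orientation: [0.002, 3.141, 0.0]
force: [0.7, 0.3, 0.4]
opening: 0.0696
```

servo_tool:
  plan:
    - [[-0.5,-15,45,0,0,0,0],[-0.5,-15,45,0,0,0,0],[-0.5,-15,45,0,0,0,0],[-0.5,-12,25,0,0,0,0],[-0.5,-10,10,0,0,0,0],[-0.5,0,0,0,0,0,0],[-0.5,0,0,0,0,0,0]]

```text
t: 17.7
tool_pos: [0.4323, 0.3472, 0.1768]
orientation: [0.001, 3.141, -0.001]
force: [0.4, -0.7, -0.4]
opening: 0.07
```

servo_tool:
  plan:
    - [[-0.5,0,6,-30,0,0,0],[-0.5,0,0,-40,0,0,0],[-0.5,0,0,-40,0,0,0],[-0.5,0,0,-22,0,0,0],[-0.5,0,0,-8,0,0,0],[-0.5,0,0,0,0,0,0],[0.3,0,0,0,0,0,0],[0.3,0,0,0,0,0,0],[0.3,0,0,0,0,0,0],[0.3,0,0,0,0,0,0]]

```text
t: 18.7
tool_pos: [0.4331, 0.3546, 0.0386]
orientation: [0.001, 3.139, 0.002]
force: [0.4, -1.7, 6.2]
opening: 0.0493
```

servo_tool:
  plan:
    - [[0.3,0,0,15,0,0,0],[0.3,0,0,40,0,0,0],[0.3,0,0,45,0,0,0],[0.3,0,0,45,0,0,0],[0.3,0,-25,15,0,0,0],[0.3,10,-45,0,0,0,0],[0.3,10,-45,0,0,0,0],[0.3,10,-45,0,0,0,0],[0.3,10,-45,0,0,0,0],[0.3,10,-45,0,0,0,0],[0.3,10,-45,0,0,0,0],[0.3,10,-45,0,0,0,0]]

```text
t: 19.9
tool_pos: [0.5019, 0.0125, 0.1981]
orientation: [0.001, 3.141, 0.0]
force: [1.1, -0.0, -1.0]
opening: 0.05
```

servo_tool:
  plan:
    - [[0.3,15,-45,0,0,0,0],[0.3,15,-45,0,0,0,0],[0.3,15,-45,0,0,0,0],[0.3,15,-40,0,0,0,0],[0.3,15,-25,0,0,0,0],[0.3,8,-10,0,0,0,0],[0.3,0,0,0,0,0,0],[0.3,0,0,0,0,0,0]]

```text
t: 20.7
tool_pos: [0.5847, -0.1955, 0.1973]
orientation: [-0.001, -3.141, -0.001]
force: [0.1, 0.3, -1.2]
opening: 0.0495
```

servo_tool:
  plan:
    - [[0.3,3,-6,-20,0,0,0],[0.3,0,0,-35,0,0,0],[0.3,0,0,-28,0,0,0],[0.3,0,0,-12,0,0,0],[0.3,0,0,-6,0,0,0],[0.3,0,0,-2,0,0,0],[0.3,0,0,0,0,0,0],[0.3,0,0,0,0,0,0]]

```text
t: 21.5
tool_pos: [0.589, -0.2023, 0.0957]
orientation: [0.001, 3.139, -0.002]
force: [-0.3, 0.1, -1.7]
opening: 0.0496
```

servo_tool:
  plan:
    - [[0.3,-1,0.5,-3,0,0,0],[0.3,0,0,-1.5,0,0,0],[0.3,0,0,-1,0,0,0],[0.3,0,0,-1,0,0,0],[0.3,0,0,0,0,0,0],[0.3,0,0,0,0,0,0]]

```text
t: 22.1
tool_pos: [0.5872, -0.2015, 0.0887]
orientation: [0.001, 3.141, -0.0]
force: [-3.9, 0.8, 7.0]
opening: 0.0498
```

servo_tool:
  plan:
    - [[-0.3,0,0,0,0,0,0],[-0.5,0,0,0,0,0,0],[-0.5,0,0,0,0,0,0],[-0.5,0,0,25,0,0,0],[-0.5,0,0,45,0,0,0],[-0.5,-15,10,30,0,0,0],[-0.5,-30,38,0,0,0,0],[-0.5,-30,40,0,0,0,0],[-0.5,-30,40,0,0,0,0],[-0.5,-25,40,0,0,0,0],[-0.5,-15,30,0,0,0,0],[-0.5,-4,12,0,0,0,0]]

```text
t: 23.3
tool_pos: [0.4366, 0.0107, 0.1874]
orientation: [-0.002, 3.141, 0.001]
force: [-0.5, -0.2, -0.2]
opening: 0.0694
```

servo_tool:
  plan:
    - [[-0.5,0,0,0,0,0,0],[-0.5,0,0,0,0,0,0]]

```text
t: 23.5
tool_pos: [0.4386, 0.008, 0.1876]
orientation: [0.0, 3.141, -0.001]
force: [0.4, 0.8, 0.0]
opening: 0.0697
```

```bash
python3 - <<'E'
from h import *
print(monitor.read_state()["tool_pos"])
s=eyes.camera_info("scene"); V=eyes.read_camera("scene").max(2)
for n,p,z,h,r in [("blue",(.436,.0085),0,.07,.025),("green",(.4427,.1115),0,.07,.025),("red",(.593,-.092),.05,.07,.025),("yellow",(.587,-.202),.05,.07,.025)]: print(n,fitcyl(s,V>75 if z==0 else V>150,*p,z,h,r))
E
```

```text
[0.43859026 0.00798189 0.18763981]
blue (array([0.43508266, 0.00730225]), np.float64(0.9168441951247631))
green (array([0.44034404, 0.1097429 ]), np.float64(0.919588158239171))
red (array([ 0.5913709 , -0.09483384]), np.float64(0.7881624044577117))
yellow (array([ 0.58480579, -0.20625406]), np.float64(0.8619798545008909))
```

servo_tool:
  plan:
    - [[-0.5,-1,0,-30,0,0,0],[-0.5,0,0,-45,0,0,0],[-0.5,0,0,-40,0,0,0],[-0.5,0,0,-28,0,0,0],[-0.5,0,0,-8,0,0,0],[-0.5,0,0,0,0,0,0],[0.3,0,0,0,0,0,0],[0.3,0,0,0,0,0,0],[0.3,0,0,0,0,0,0],[0.3,0,0,0,0,0,0]]

```text
t: 24.55
tool_pos: [0.4384, 0.0086, 0.038]
orientation: [0.001, 3.138, -0.0]
force: [-0.2, 1.2, 6.6]
opening: 0.0494
```

servo_tool:
  plan:
    - [[0.3,0,0,15,0,0,0],[0.3,0,0,40,0,0,0],[0.3,0,0,45,0,0,0],[0.3,0,0,45,0,0,0],[0.3,0,-25,10,0,0,0],[0.3,5,-45,0,0,0,0],[0.3,10,-45,0,0,0,0],[0.3,15,-45,0,0,0,0],[0.3,20,-45,0,0,0,0],[0.3,20,-45,0,0,0,0],[0.3,25,-40,0,0,0,0],[0.3,25,-20,0,0,0,0]]

```text
t: 25.75
tool_pos: [0.5569, -0.305, 0.1912]
orientation: [-0.005, -3.141, 0.001]
force: [-0.5, 0.9, -1.3]
opening: 0.0502
```

servo_tool:
  plan:
    - [[0.3,22,-8,0,0,0,0],[0.3,0,0,0,0,0,0],[0.3,0,0,0,0,0,0]]

```text
t: 26.05
tool_pos: [0.5786, -0.3091, 0.1907]
orientation: [-0.001, -3.14, -0.001]
force: [-0.1, 0.9, -1.6]
opening: 0.0497
```

servo_tool:
  plan:
    - [[0.3,2,-3,-20,0,0,0],[0.3,0,0,-35,0,0,0],[0.3,0,0,-25,0,0,0],[0.3,0,0,-11,0,0,0],[0.3,0,0,-5,0,0,0],[0.3,0,0,-2,0,0,0],[0.3,0,0,0,0,0,0],[0.3,0,0,0,0,0,0]]

```text
t: 26.85
tool_pos: [0.5818, -0.313, 0.0953]
orientation: [0.001, 3.139, -0.002]
force: [-0.1, 0.7, -0.4]
opening: 0.0494
```

servo_tool:
  plan:
    - [[0.3,0,1,-3,0,0,0],[0.3,0,0,-1.5,0,0,0],[0.3,0,0,-1,0,0,0],[0.3,0,0,-1,0,0,0],[0.3,0,0,-0.5,0,0,0],[0.3,0,0,0,0,0,0],[0.3,0,0,0,0,0,0]]

```text
t: 27.55
tool_pos: [0.5812, -0.3114, 0.0881]
orientation: [0.001, 3.141, -0.0]
force: [-4.7, 3.7, 8.9]
opening: 0.0496
```

Contact. I'll release, rise and back off to the robot side for the final look.

servo_tool:
  plan:
    - [[-0.3,0,0,0,0,0,0],[-0.5,0,0,0,0,0,0],[-0.5,0,0,0,0,0,0],[-0.5,0,0,25,0,0,0],[-0.5,0,0,45,0,0,0],[-0.5,0,0,45,0,0,0],[-0.5,-30,0,20,0,0,0],[-0.5,-40,0,0,0,0,0],[-0.5,-40,0,0,0,0,0],[-0.5,-40,0,0,0,0,0],[-0.5,-20,0,0,0,0,0],[-0.5,0,0,0,0,0,0]]

```text
t: 28.75
tool_pos: [0.409, -0.3117, 0.2215]
orientation: [-0.004, -3.141, 0.001]
force: [-1.3, 0.3, 0.2]
opening: 0.0697
```

```bash
python3 - <<'E'
from h import *
print(monitor.read_state()["tool_pos"],monitor.read_state()["t"])
ov=[]
L=[("red",(.5929,-.0919),.05,.07,.025),("yellow",(.5866,-.2017),.05,.07,.025),("blue",(.5804,-.3117),.05,.07,.025),("beaker",(.594,.043),0,.066,.026),("squeeze",(.657,.043),0,.056,.025),("green",(.4427,.1115),0,.07,.025)]
for c,box in(("top",(110,280,150,470)),("scene",(120,290,160,480))):
    i=eyes.camera_info(c); im=eyes.read_camera(c)[:,:,::-1]; V=im.max(2); a,b,l,r_=box; k=2.5 if c=="top" else 2.5
    if 0: pass
    S=im.max(2).astype(int)-im.min(2)
    o=cv2.resize(im[a:b,l:r_],None,fx=2.4,fy=1.75*2.4/1.75,interpolation=cv2.INTER_CUBIC)
    for n,p,z,h,r in L:
        q=cyl(i,*p,z,h,r).reshape(-1,2); cv2.polylines(o,[np.round((q+.5-[l,a])*2.4).astype(int)],True,(0,255,0),1)
        m=(V>60 if c=="top" else V>75) if z==0 else ((S>60)|(V>185))
        f=fitcyl(i,m,*p,z,h,r); print(c,n,f[0].round(4),"off mm",(1000*(f[0]-p)).round(1),round(f[1],2))
    cv2.imwrite(f"pics/f_{c}.png",o)
E
```

```text
[ 0.40896213 -0.31168766  0.22154734] 28.75
top red [ 0.5991 -0.0944] off mm [ 6.2 -2.5] 0.78
top yellow [ 0.5915 -0.2073] off mm [ 4.9 -5.6] 0.58
top blue [ 0.5819 -0.3135] off mm [ 1.5 -1.8] 0.4
top beaker [0.5955 0.0427] off mm [ 1.5 -0.3] 1.12
top squeeze [0.6594 0.0434] off mm [2.4 0.4] 1.12
top green [0.443 0.112] off mm [0.3 0.5] 1.12
scene red [ 0.5903 -0.0955] off mm [-2.6 -3.6] 0.52
scene yellow [ 0.5799 -0.2112] off mm [-6.7 -9.5] 0.56
scene blue [ 0.5757 -0.3186] off mm [-4.7 -6.9] 0.25
scene beaker [0.5936 0.0413] off mm [-0.4 -1.7] 1.0
scene squeeze [0.6553 0.0413] off mm [-1.7 -1.7] 1.01
scene green [0.4414 0.1105] off mm [-1.3 -1. ] 0.92
```

View pics/f_top.png

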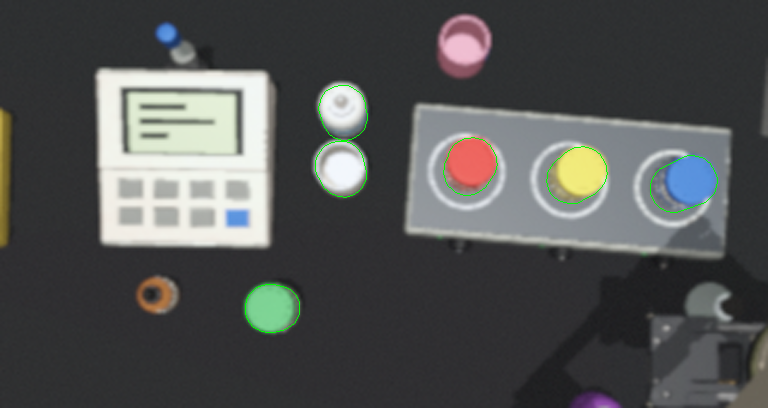

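View pics/f_scene.png

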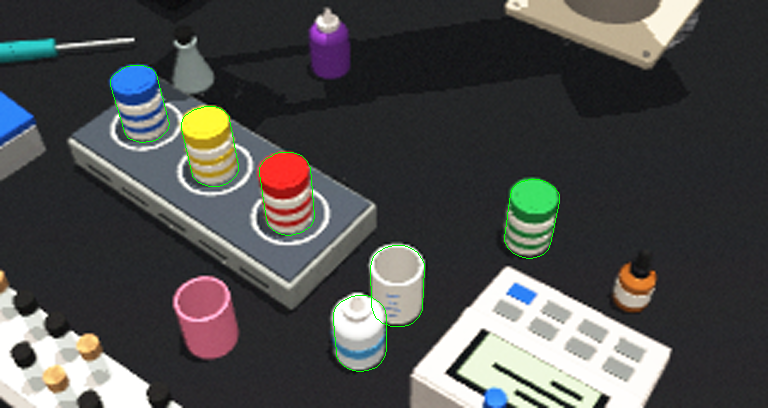

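In both views the three pots sit on their ring-centre outlines in order red, yellow, blue from the meter. The beaker and bottle are upright in the gap, clear of both machines. The green pot, amber bottle and flask are where they were. Handing in.

```bash
python3 -c "
from plant import job,monitor
print(monitor.read_state()['force'],job.close_job())"
```

```text
the job is handed in; nothing more can be done
[-0.19220668  0.1020213   0.4972182 ] None
```

The calibration run is set out and handed in at about 29 s of the 120 s allowed. I moved the white beaker first because it stood on the ring nearest the meter. The squeeze bottle went behind it, then red, yellow and blue onto the near, middle and far rings. Each item was lowered until light contact (about 5–9 N) before release.

**Last checks:**
- **Pots:** by eye, in the top and scene views they lie on the outlines drawn at the ring centres, and they stand upright.
- **Beaker and bottle:** both are within about 3 mm of where I planned them. They stand upright in the gap, clear of the meter and stirrer, with about 11 mm between them.
- **Bystanders:** the green pot measured within 2 mm of its start. The flask and amber bottle look unmoved.

**One disagreement:** the automatic fits of the pots on the stirrer read 2–12 mm off centre. Their match scores were poor (0.25–0.78) because the colour mask missed much of the pots. I relied on the outline overlays and the arm's release positions, which were within about 1.5 mm of the ring centres.

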